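# Leak check of a tea flask

### The job

The cap of the green flask has not been pushed on properly: press it fully home while the flask stands in the rack. Then draw the green flask out of the rack and tip it well over, nearer to lying than to standing, with its cap over the blue drip dish and the whole flask held more than a hand's breadth (over 10 cm) above the table. Finish while still holding it there, motionless and touching nothing but the gripper, and leave everything else where it stands.

Things in the scene. Friction and masses are not known exactly. Their poses are not given: they have to be found in the camera images.
- green_flask: Green slim round flask, loose, 42 mm in diameter, body 150 mm tall plus light-wood cap (172 mm with the cap home), 120-240 g. Origin: centre of its underside, 15 mm above the table at the start; z runs to the cap. Upright in any one of the rack's three wells. Cap proud at the start, steel neck showing; cap 22 mm high, flat top 36 mm wide. 90 mm of body is free to grip between rack and cap.
- green_cap (a joint): How far the green flask's cap stands proud, in m: 0 is fully home on the body's shoulder (a hard stop), 0.014 the most; starts at 0.008 to 0.013. It slides along the flask's axis against about 6 N of friction and stays where it is left: press it down from above with a little over 6 N until it stops.
- green_cap_top (a point): Centre of the top face of the green flask's cap; 172 mm above the flask's origin along its axis when the cap is home, plus the joint value otherwise. Its axes are the flask's.
- white_flask: White slim round flask, loose, 42 mm in diameter, body 150 mm tall plus light-wood cap (172 mm with the cap home), 120-240 g. Origin: centre of its underside, 15 mm above the table at the start; z runs to the cap. Upright in any one of the rack's three wells.  Cap already home. Not to be disturbed.
- orange_flask: Terracotta-orange slim round flask, loose, 42 mm in diameter, body 150 mm tall plus light-wood cap (172 mm with the cap home), 120-240 g. Origin: centre of its underside, 15 mm above the table at the start; z runs to the cap. Upright in any one of the rack's three wells.  Cap already home. Not to be disturbed.
- rack: Brown wooden rack, fixed to the table, 85 mm (x) by 300 mm (y) by 75 mm tall. Origin: centre of its underside. Three round wells in a row along its y axis at y = -100, 0 and +100 mm, 45 mm in diameter and 60 mm deep (floor 15 mm above the table).
- dish: Blue ceramic drip dish, a shallow round bowl 150 mm in diameter over the rim and 35 mm high, loose, about 0.45 kg. Origin: centre of its underside. Not to be moved.
- teapot: White teapot, body 152 mm in diameter and 160 mm to the lid's knob, spout to its -y side (tip 120 mm from the axis), wooden bail handle up to 217 mm. Origin: centre of its underside. Bystander.
- mug: Clear glass mug, 76 mm in diameter, 90 mm tall, handle to its +y. Origin: centre of its underside. Bystander.
- tin: White tea jar with a wooden cap, 70 mm in diameter, 100 mm tall. Origin: centre of its underside. Bystander.
- sugar_bowl: Small white bowl, 90 mm in diameter, 55 mm tall. Origin: centre of its underside. Bystander.
- spoon: Steel spoon, 150 mm long, lying along its x axis on the table. Origin: middle of its underside. Bystander.

How it is judged:
By the outcome, as a careful person would: the job done as asked, in the order asked, and still so for the second after the job is handed in, while the arm keeps its last pose, push and grip.
It also fails if it takes over 46 s, if anything falls off the work surface, if the arm or the gripper's body presses on something with over 40 N, if the wrist force passes 120 N, or if a joint passes its speed limit or range.

### The arm

A 7-joint arm with a two-finger parallel gripper is mounted at the origin on the work surface. World frame = base frame: x ahead of the robot, y to its left, z up, the work surface at z = 0. Lengths are in m, angles in rad, forces in N, time in s.
With the tool pointing down it reaches from about 0.35 to 0.9 m from the base axis. Payload 8.1 kg.
Tool frame: the origin (TCP) lies midway between the tips of the shut fingers; the grasp point (between the pads) lies 19 mm behind it; z points along the fingers, y is the line along which they close (so a half turn about z gives the same grasp; the last joint's range is limited). The gripper opens to 92 mm and grips with 3 to 60 N. Pads are 19 mm wide; open, the fingers measure 130 mm over their backs; the gripper's body (75 mm by 190 mm) begins 47 mm behind the grasp point.
Start: joints at [-1.434, 0.434, 0.025, 1.573, -0.012, 1.134, -0.075], TCP at [0.148, 0.607, 0.227] pointing down, gripper open.
Joint ranges: [-2.62, 2.62], [-0.44, 2.09], [-1.27, 1.32], [0.08, 2.57], [-1.32, 4.46], [0.12, 2], [-2.74, 2.74]. Speed limits (rad/s): [2.22, 2.22, 3.01, 3.01, 3.14, 3.14, 3.14].

### API

Orientations are given as a rotation vector (axis times angle).
In Python, from cell import arm gives the robot as it stands.
- The arm moves only by the tool carry_out, never from a script. Its arguments are lists of equal length, an entry for each row: "claw": the finger opening in cm, from 0 to 9.18; "delta_pos": the shift along the tool's x, y, z in cm, a list of three; "angular": the turn, a rotation vector about the tool's x, y, z in rad, a list of three. In form: {"claw": [claw, ...], "delta_pos": [[dx, dy, dz], ...], "angular": [[ax, ay, az], ...]}. A call has 1 to 20 rows; each row shifts and turns the commanded pose from where the row before left it, along the tool's axes as they then stand; what a row does not reach is not made up. A row lasts 1/10 s, in which the tool goes at most 50 mm and 8.59 degrees, less where a joint would pass 70% of its speed; a pose out of reach is approached as far as the arm can. A call with a gripper value outside its range is refused whole. The fingers move at their own pace and stop on an object; "force" is the grip in N (left out, the last holds). Time passes only in rows, so rows that do not move let the fingers close. It gives the time, the measured TCP pose, the force, the opening and the grip force at its end, in the units of the state.
- arm.observe(): the state, without advancing time (a new reading comes with each control period).
- arm.get_image(name): name is "scene" or "top"; returns a dict with "frame" (420x560x3 uint8, red, green, blue), "mtx" (3x3 intrinsics, pixels), "T" (4x4, takes a point from camera to world coordinates). Camera axes: x right, y down, z forward; pixel columns grow to the right and rows downward; lengths in m; the calibration is good to about 2 mm. A picture is of the moment at which its call begins. There is no depth.
- arm.sign_off(): hands the job in; it is judged then, once.
Trained networks look in a picture, given as the dict that the camera call returned (one of the last four; its "shot" number tells which), for a name from the list of things; names that differ only in an ending like _2 or _b are one class to them, and where a whole thing is asked for, a point or a joint stands for the part that bears it (a point fixed in the world has none). Each returns a list of dicts, best first, with "conf" (0 to 1); they miss things now and then, are a little off and sometimes report something else, mostly with a low value. They report only what shows in the picture. A call takes as long as a camera call.
- arm.look_for(label, picture): "centre" ([column, row] as shares, 0 to 1, of the picture: columns of its width, rows of its height, amid what is visible of it).
- arm.trace(label, picture): "region" (420x560 bool, what is visible of it) and "centre" ([column, row] as shares, 0 to 1, of the picture: columns of its width, rows of its height, amid what is visible of it).
- arm.place_of(label, picture): "centre" ([column, row] as shares, 0 to 1, of the picture: columns of its width, rows of its height: a listed point, or the origin of a listed thing).
The state is a dict: "clock": time; "joints": joint angles; "dq": joint speeds; "joint_efforts": joint torques, N m; "position": TCP position; "ee_rot": TCP orientation; "force": force on the tool from outside, world axes, zero at the start; "ft_torque": the same for the moment, N m; "width": opening from 0.0 (shut) to 1.0 (fully open); "gripper_force": force on a finger pad.
Only numpy, scipy, OpenCV 4.12 (cv2) and the standard library are available. Lean on these libraries where they do the work, as an engineer would, in place of code of your own. Each camera call takes 0.05 s, during which the arm holds its last target. There are 200 camera calls.

## Working session

There is one attempt and no reset: what is moved stays moved. The work goes in short steps, Python scripts to look and compute and a tool call to move; the robot and the scene stay as the last step left them, time stands still between calls to the robot, and variables do not carry over. Pictures are saved under pics/ and viewed, at most 10 in all, crops included, and the job is handed in when it is done.

Besides the shell and the picture viewer there is one more tool, called after "Emit:" by a JSON object that holds its "method" and its "body", one argument or row to a line. carry_out: Moves the arm, as the interface text tells. Its arguments: {"type":"object","properties":{"claw":{"type":"array","items":{"type":"number"}},"delta_pos":{"type":"array","items":{"type":"array","items":{"type":"number"}}},"angular":{"type":"array","items":{"type":"array","items":{"type":"number"}}},"force":{"type":"number"}},"required":["claw","delta_pos","angular"]}

```bash
ls; mkdir -p pics; cat > h.py <<'E'
import numpy as np,cv2
from cell import arm
from scipy.spatial.transform import Rotation as R
def ray(p,uv):
    px=np.array([uv[0]*560,uv[1]*420,1.]);d=p["T"][:3,:3]@np.linalg.solve(p["mtx"],px);return p["T"][:3,3],d
def atz(p,uv,z):
    o,d=ray(p,uv);return o+d*(z-o[2])/d[2]
def tri(a,ua,b,ub):
    A=np.zeros((3,3));c=np.zeros(3)
    for p,u in((a,ua),(b,ub)):
        o,d=ray(p,u);d=d/np.linalg.norm(d);M=np.eye(3)-np.outer(d,d);A+=M;c+=M@o
    return np.linalg.solve(A,c)
def proj(p,X):
    c=np.linalg.inv(p["T"])@np.append(X,1);q=p["mtx"]@c[:3];return q[:2]/q[2]
def save(p,n): cv2.imwrite("pics/"+n,p["frame"][:,:,::-1])
E
python3 - <<'E'
from h import *
np.set_printoptions(precision=4,suppress=True)
s=arm.get_image("scene");t=arm.get_image("top")
save(s,"s0.png");save(t,"t0.png")
print(s["T"],t["T"],s["mtx"])
for n in["green_cap_top","green_flask","white_flask","orange_flask","rack","dish","teapot","mug","tin","sugar_bowl","spoon"]:
    a=arm.place_of(n,s);b=arm.place_of(n,t)
    z={"green_cap_top":.197,"green_flask":.015,"white_flask":.015,"orange_flask":.015}.get(n,0)
    print(n,[(np.round(x["conf"],2),np.round(np.array(x["centre"])*[560,420]),atz(p,x["centre"],z)) for p,l in((s,a),(t,b)) for x in l[:2]], tri(s,a[0]["centre"],t,b[0]["centre"]) if a and b else None)
print(arm.observe())
E
```

```text
pics
[[ 0.5637  0.627  -0.5376  1.2892]
 [ 0.8259 -0.426   0.3692 -0.4883]
 [ 0.0025 -0.6522 -0.7581  1.1483]
 [ 0.      0.      0.      1.    ]] [[ 0.0257 -0.9811  0.1916  0.2837]
 [-0.9996 -0.0278 -0.0079  0.0159]
 [ 0.0131 -0.1913 -0.9814  1.4518]
 [ 0.      0.      0.      1.    ]] [[406.7456   0.     276.15  ]
 [  0.     406.7456 209.9726]
 [  0.       0.       1.    ]]
green_cap_top [(np.float64(0.43), array([280., 180.]), array([0.5142, 0.0589, 0.197 ])), (np.float64(0.52), array([272., 205.]), array([0.5063, 0.0519, 0.197 ]))] [0.5094 0.0563 0.1935]
green_flask [(np.float64(0.84), array([278., 215.]), array([0.5077, 0.0566, 0.015 ])), (np.float64(0.8), array([274., 215.]), array([0.5077, 0.0503, 0.015 ]))] [0.5086 0.0526 0.018 ]
white_flask [(np.float64(0.83), array([254., 230.]), array([ 0.5175, -0.0532,  0.015 ])), (np.float64(0.58), array([240., 206.]), array([ 0.3931, -0.0352,  0.015 ])), (np.float64(0.51), array([306., 213.]), array([ 0.5173, -0.0545,  0.015 ])), (np.float64(0.5), array([296., 252.]), array([ 0.3895, -0.0251,  0.015 ]))] [ 0.5175 -0.0539  0.0154]
orange_
[... 1636 characters left out ...]
0.4277, 0.    ])), (np.float64(0.23), array([279., 214.]), array([0.4965, 0.0705, 0.    ])), (np.float64(0.53), array([297., 250.]), array([ 0.3962, -0.0279,  0.    ]))] [0.5709 0.1225 0.1905]
{'clock': 1.2, 'joints': array([-1.4336,  0.4345,  0.025 ,  1.5732, -0.0116,  1.134 , -0.0751]), 'dq': array([-0.0013,  0.0001,  0.0007, -0.0019,  0.001 ,  0.0004, -0.0008]), 'joint_efforts': array([ -0.0007, -66.7673,   0.9831, -31.4809,  -0.0608,   0.0328,
         0.    ]), 'position': array([0.1485, 0.6071, 0.2268]), 'ee_rot': array([0.3759, 3.119 , 0.0001]), 'force': array([0.8714, 0.6519, 0.5458]), 'ft_torque': array([ 0.0213, -0.0028,  0.0269]), 'gripper_force': 0.0, 'width': 0.9971850069250705}
```

View images.

View pics/s0.png

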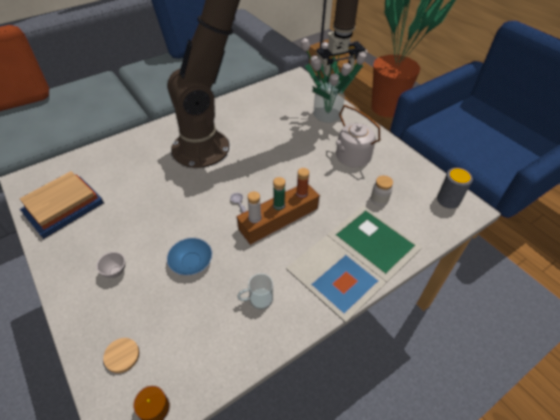

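View pics/t0.png

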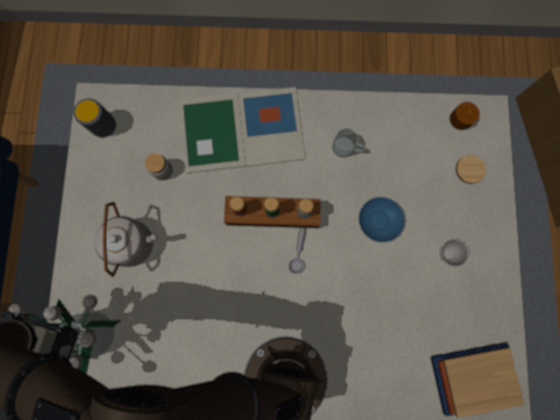

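```bash
python3 - <<'E'
from h import *
np.set_printoptions(precision=4,suppress=True)
s=arm.get_image("scene");t=arm.get_image("top")
print("tcp",proj(s,[.148,.607,.227]),proj(t,[.148,.607,.227]))
print("vase",atz(s,[328/560,112/420],0),atz(t,[65/560,320/420],.25))
# caps by colour near expected
for p,nm in((s,"s"),(t,"t")):
    hsv=cv2.cvtColor(p["frame"],cv2.COLOR_RGB2HSV)
    for y in(-.05,.055,.155):
        u=proj(p,[.514,y,.19]);print(nm,y,u,proj(p,[.514,y,.165]))
    for n in("green_flask","white_flask","orange_flask"):
        r=arm.trace(n,p)
        if r:
            m=r[0]["region"];ys,xs=np.nonzero(m);print(n,r[0]["conf"],m.sum(),xs.min(),xs.max(),ys.min(),ys.max())
    u=proj(p,[.514,.053,.15]).astype(int)
    c=p["frame"][u[1]-50:u[1]+45,u[0]-65:u[0]+65,::-1]
    print(u); cv2.imwrite(f"pics/c_{nm}.png",cv2.resize(c,None,fx=6,fy=6,interpolation=cv2.INTER_CUBIC))
E
python3 -c "
import cv2,numpy as np
a=cv2.imread('pics/c_s.png');b=cv2.imread('pics/c_t.png')
cv2.imwrite('pics/c.png',cv2.resize(np.hstack([a,b]),(800,293)))"
```

```text
tcp [337.5328  72.2009] [ 54.9929 332.1771]
vase [0.1101 0.615  0.    ] [0.1814 0.574  0.25  ]
s -0.05 [252.0306 195.0597] [252.3567 200.2821]
s 0.055 [278.9758 181.9509] [278.9179 187.207 ]
s 0.155 [303.2312 170.1507] [302.8464 175.4279]
green_flask 0.72 401 273 285 177 210
white_flask 0.84 359 248 260 191 221
orange_flask 0.91 283 298 308 168 196
[278 190]
t -0.05 [307.5168 204.0628] [307.043  205.5868]
t 0.055 [270.8896 203.0487] [271.1033 204.5926]
t 0.155 [235.9624 202.0816] [236.8324 203.6447]
green_flask 0.82 250 265 279 197 217
white_flask 0.73 233 299 313 199 218
orange_flask 0.59 238 230 247 197 215
[271 205]
```

View pics/c_s.png

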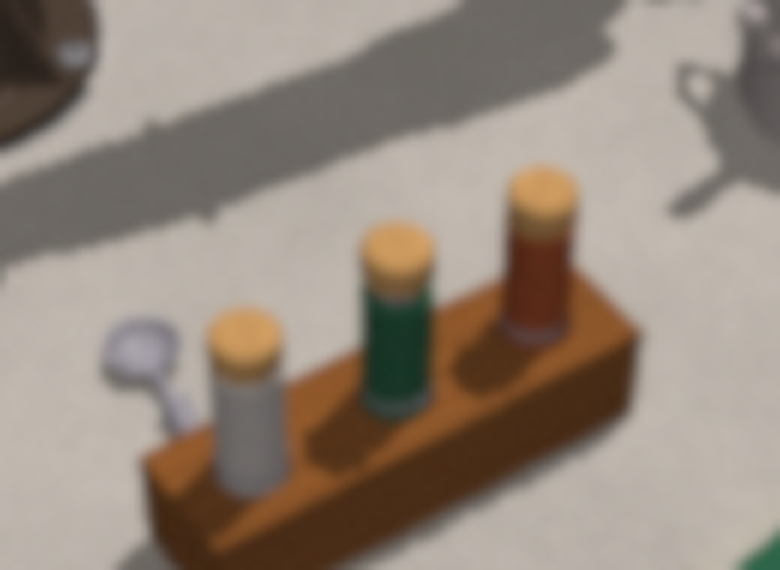

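View pics/c_t.png

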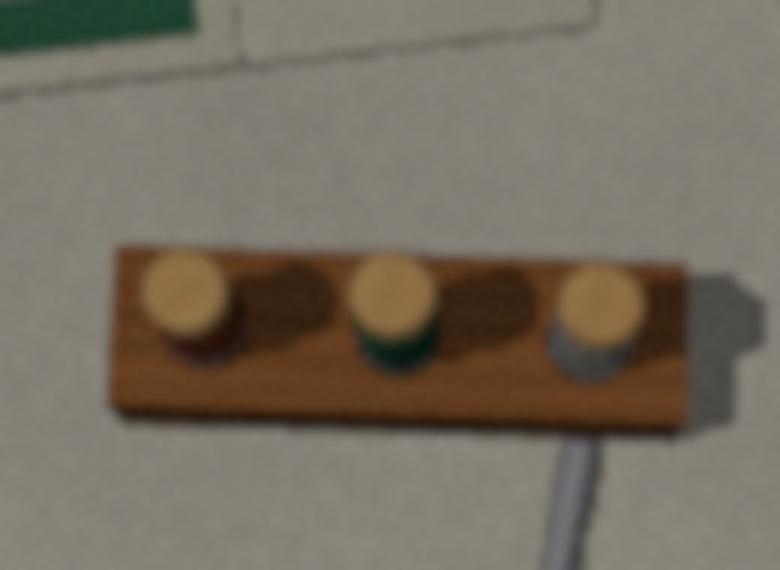

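```bash
python3 - <<'E'
import cv2,numpy as np
s=cv2.imread('pics/s0.png')[0:130,260:400];t=cv2.imread('pics/t0.png')[280:410,0:140]
cv2.imwrite('pics/v.png',cv2.resize(np.hstack([s,t]),(800,371),interpolation=cv2.INTER_CUBIC))
from h import *
s=arm.get_image("scene");t=arm.get_image("top")
for n,a,b in(("g",(279.3,180.5),(271.5,204.5)),("o",(303.5,171.7),(237,203.8)),("w",(254,195.5),(306.2,206))):
    a=np.array(a)/[560,420];b=np.array(b)/[560,420]
    z=.197 if n=="g" else .187
    print(n,tri(s,a,t,b).round(4),atz(s,a,z).round(4),atz(t,b,z).round(4))
E
```

```text
g [0.5106 0.0554 0.1932] [0.5147 0.0557 0.197 ] [0.5086 0.0529 0.197 ]
o [0.5121 0.155  0.1805] [0.5182 0.1532 0.187 ] [0.5096 0.1521 0.187 ]
w [ 0.5111 -0.0443  0.1814] [ 0.5168 -0.0444  0.187 ] [ 0.5088 -0.0465  0.187 ]
```

View pics/v.png

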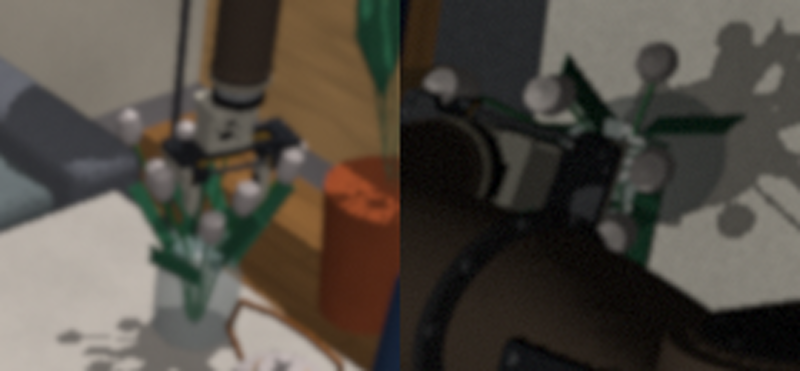

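Emit:
{"method": "carry_out", "body": {
  "claw": [9.1,9.1,9.1,9.1,9.1,9.1],
  "delta_pos": [
    [0,0,-2],
    [0,0,-4],
    [0,0,-4],
    [0,0,-4],
    [0,0,-4],
    [0,0,-2]
  ],
  "angular": [
    [0,0,0],
    [0,0,0],
    [0,0,0],
    [0,0,0],
    [0,0,0],
    [0,0,0]
  ]
}}

```text
clock: 2.3
position: [0.1486, 0.6077, 0.4309]
ee_rot: [0.376, 3.119, 0.008]
force: [0.3, 0.3, -0.3]
width: 0.995
gripper_force: 0.0
```

Emit:
{"method": "carry_out", "body": {
  "claw": [0,0,0,0,0,0,0,0,0,0,0,0,0,0,0,0,0],
  "delta_pos": [
    [-4.7,-0.7,0],
    [-4.7,-0.7,0],
    [-4.6,-0.7,0],
    [-4.6,-0.7,0],
    [-4.5,-0.7,0],
    [-4.5,-0.7,0],
    [-4.4,-0.7,0],
    [-4.4,-0.7,0],
    [-4.3,-0.7,0],
    [-4.3,-0.7,0],
    [-4.2,-0.7,0],
    [-4.2,-0.7,0],
    [-4.1,-0.7,0],
    [-4.1,-0.7,0],
    [-4,-0.7,0],
    [-4,-0.7,0],
    [0,0,0]
  ],
  "angular": [
    [0,0,0.077],
    [0,0,0.077],
    [0,0,0.077],
    [0,0,0.077],
    [0,0,0.077],
    [0,0,0.077],
    [0,0,0.077],
    [0,0,0.077],
    [0,0,0.077],
    [0,0,0.077],
    [0,0,0.077],
    [0,0,0.077],
    [0,0,0.077],
    [0,0,0.077],
    [0,0,0.077],
    [0,0,0.077],
    [0,0,0]
  ],
  "force": 20
}}

```text
clock: 4.0
position: [0.5277, 0.0604, 0.4277]
ee_rot: [2.121, 2.314, 0.0]
force: [0.5, -0.0, 0.9]
width: 0.003
gripper_force: 0.0
```

Emit:
{"method": "carry_out", "body": {
  "claw": [0,0,0,0,0,0,0],
  "delta_pos": [
    [-0.5,-1.6,0],
    [0,0,4],
    [0,0,4.5],
    [0,0,4.5],
    [0,0,4],
    [0,0,3],
    [0,0,0.7]
  ],
  "angular": [
    [0,0,0],
    [0,0,0],
    [0,0,0],
    [0,0,0],
    [0,0,0],
    [0,0,0],
    [0,0,0]
  ]
}}

```text
clock: 4.7
position: [0.5102, 0.0612, 0.2168]
ee_rot: [-2.106, -2.327, 0.007]
force: [-0.4, -0.1, 0.2]
width: 0.005
gripper_force: 0.0
```

```bash
python3 - <<'E'
from h import *
s=arm.get_image("scene");t=arm.get_image("top")
a=s["frame"][130:230,220:350];b=t["frame"][155:255,206:336]
cv2.imwrite("pics/a.png",cv2.resize(np.hstack([a,b])[:,:,::-1],(780,300),interpolation=cv2.INTER_CUBIC))
o=arm.observe();print(o["position"],o["force"],proj(s,o["position"]))
E
```

```text
[0.5119004  0.06112794 0.21947994] [ 0.45604464 -0.09769511  0.10288008] [280.22924044 174.44164739]
```

View pics/a.png

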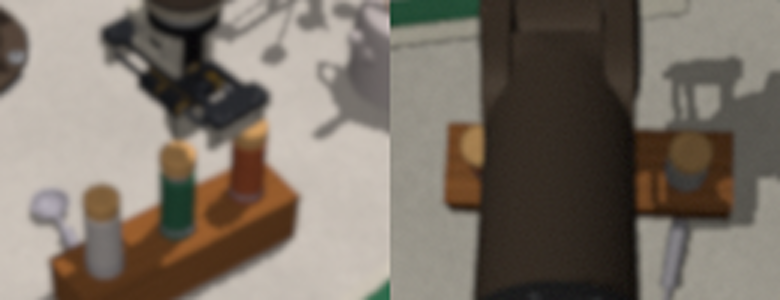

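Emit:
{"method": "carry_out", "body": {
  "claw": [0,0,0,0,0,0],
  "delta_pos": [
    [-0.5,0,0],
    [0,0,1],
    [0,0,0.5],
    [0,0,0.3],
    [0,0,0],
    [0,0,0]
  ],
  "angular": [
    [0,0,0],
    [0,0,0],
    [0,0,0],
    [0,0,0],
    [0,0,0],
    [0,0,0]
  ]
}}

```text
clock: 5.4
position: [0.5127, 0.0561, 0.2018]
ee_rot: [-2.109, -2.329, -0.0]
force: [-0.4, -0.7, 0.7]
width: 0.006
gripper_force: 0.0
```

Emit:
{"method": "carry_out", "body": {
  "claw": [0,0,0,0,0,0],
  "delta_pos": [
    [0,0,0.2],
    [0,0,0.2],
    [0,0,0.2],
    [0,0,0.2],
    [0,0,0],
    [0,0,0]
  ],
  "angular": [
    [0,0,0],
    [0,0,0],
    [0,0,0],
    [0,0,0],
    [0,0,0],
    [0,0,0]
  ]
}}

```text
clock: 6.0
position: [0.5129, 0.056, 0.1939]
ee_rot: [2.109, 2.328, 0.001]
force: [-1.1, 0.1, 2.6]
width: 0.003
gripper_force: 1.5
```

Emit:
{"method": "carry_out", "body": {
  "claw": [0,0,0,0],
  "delta_pos": [
    [0,0,0.2],
    [0,0,0.2],
    [0,0,0],
    [0,0,0]
  ],
  "angular": [
    [0,0,0],
    [0,0,0],
    [0,0,0],
    [0,0,0]
  ]
}}

```text
clock: 6.4
position: [0.5128, 0.056, 0.1898]
ee_rot: [2.109, 2.328, 0.0]
force: [0.2, 0.4, 3.1]
width: 0.004
gripper_force: 1.4
```

Emit:
{"method": "carry_out", "body": {
  "claw": [0,0,0,0],
  "delta_pos": [
    [0,0,0.15],
    [0,0,0.15],
    [0,0,0],
    [0,0,0]
  ],
  "angular": [
    [0,0,0],
    [0,0,0],
    [0,0,0],
    [0,0,0]
  ]
}}

```text
clock: 6.8
position: [0.5133, 0.056, 0.1873]
ee_rot: [2.109, 2.328, 0.002]
force: [-0.0, -1.0, 8.1]
width: 0.005
gripper_force: 4.0
```

Emit:
{"method": "carry_out", "body": {
  "claw": [0,0,0,0],
  "delta_pos": [
    [0,0,0.1],
    [0,0,0.1],
    [0,0,0],
    [0,0,0]
  ],
  "angular": [
    [0,0,0],
    [0,0,0],
    [0,0,0],
    [0,0,0]
  ]
}}

```text
clock: 7.2
position: [0.5152, 0.0562, 0.1872]
ee_rot: [2.107, 2.326, 0.008]
force: [-1.5, 0.0, 24.1]
width: 0.003
gripper_force: 11.5
```

Emit:
{"method": "carry_out", "body": {
  "claw": [0,0,9.1,9.1,9.1,9.1,9.1,9.1,9.1,9.1,9.1],
  "delta_pos": [
    [0,0,-1],
    [0,0,-3],
    [0,0,0],
    [0,0,0],
    [0,0,0],
    [0,0,0],
    [0,0,0],
    [0,0,0],
    [0,0,0],
    [0,0,0],
    [0,0,0]
  ],
  "angular": [
    [0,0,0],
    [0,0,0],
    [0,0,0],
    [0,0,0],
    [0,0,0],
    [0,0,0],
    [0,0,0],
    [0,0,0],
    [0,0,0],
    [0,0,0],
    [0,0,0]
  ]
}}

```text
clock: 8.3
position: [0.5127, 0.056, 0.2247]
ee_rot: [2.109, 2.329, 0.0]
force: [-0.4, 0.4, -0.4]
width: 0.741
gripper_force: 0.0
```

Emit:
{"method": "carry_out", "body": {
  "claw": [9.1,9.1,9.1,9.1,9.1,9.1,9.1,9.1,9.1],
  "delta_pos": [
    [-0.1,0,0],
    [0,0,0],
    [0,0,1],
    [0,0,2],
    [0,0,2],
    [0,0,2],
    [0,0,1.5],
    [0,0,1],
    [0,0,0]
  ],
  "angular": [
    [0,0,0],
    [0,0,0],
    [0,0,0],
    [0,0,0],
    [0,0,0],
    [0,0,0],
    [0,0,0],
    [0,0,0],
    [0,0,0]
  ]
}}

```text
clock: 9.2
position: [0.5118, 0.0548, 0.1283]
ee_rot: [-2.108, -2.327, 0.004]
force: [-0.8, 0.3, 0.4]
width: 0.996
gripper_force: 0.0
```

Emit:
{"method": "carry_out", "body": {
  "claw": [3.5,3.5,3.5,3.5,3.5,3.5,3.5,3.5,3.5,3.5,3.5,3.5],
  "delta_pos": [
    [0,0,0],
    [0,0,0],
    [0,0,0],
    [0,0,0],
    [0,0,0],
    [0,0,0],
    [0,0,0],
    [0,0,0],
    [0,0,0],
    [0,0,0],
    [0,0,0],
    [0,0,0]
  ],
  "angular": [
    [0,0,0],
    [0,0,0],
    [0,0,0],
    [0,0,0],
    [0,0,0],
    [0,0,0],
    [0,0,0],
    [0,0,0],
    [0,0,0],
    [0,0,0],
    [0,0,0],
    [0,0,0]
  ],
  "force": 35
}}

```text
clock: 10.4
position: [0.5128, 0.055, 0.1298]
ee_rot: [2.109, 2.328, 0.0]
force: [0.6, -0.0, 0.7]
width: 0.45
gripper_force: 35.0
```

Emit:
{"method": "carry_out", "body": {
  "claw": [3.5,3.5,3.5,3.5,3.5,3.5,3.5,3.5,3.5,3.5,3.5],
  "delta_pos": [
    [0,0,-0.5],
    [0,0,-1.5],
    [0,0,-2],
    [0,0,-2.5],
    [0,0,-3],
    [0,0,-3],
    [0,0,-4],
    [0,0,-4],
    [0,0,-4],
    [0,0,-3],
    [0,0,0]
  ],
  "angular": [
    [0,0,0],
    [0,0,0],
    [0,0,0],
    [0,0,0],
    [0,0,0],
    [0,0,0],
    [0,0,0],
    [0,0,0],
    [0,0,0],
    [0,0,0],
    [0,0,0]
  ]
}}

```text
clock: 11.5
position: [0.5142, 0.0547, 0.4089]
ee_rot: [2.107, 2.326, 0.009]
force: [-0.1, 0.4, -2.2]
width: 0.451
gripper_force: 35.0
```

```bash
python3 - <<'E'
from h import *
o=arm.observe();print(o)
E
```

```text
{'clock': 11.5, 'joints': array([-0.6702138 ,  0.14857604,  0.55349782,  1.55117594, -0.07947347,
        1.45756259, -0.01460401]), 'dq': array([ 0.0045966 ,  0.02950614, -0.00678771,  0.09942753, -0.00581185,
       -0.07163524,  0.00680189]), 'joint_efforts': array([ -0.64801879, -42.03308344,   2.51094058, -36.22747779,
        -0.1043504 ,   1.15924381,  -0.09346812]), 'position': array([0.51422029, 0.05473054, 0.4088952 ]), 'ee_rot': array([2.10696948, 2.32560377, 0.00886214]), 'force': array([-0.12484372,  0.4033361 , -2.23527674]), 'ft_torque': array([-0.11186821,  0.00807641,  0.01264515]), 'gripper_force': 34.98460755456563, 'width': 0.45095225960035135}
```

Emit:
{"method": "carry_out", "body": {
  "claw": [3.5,3.5,3.5,3.5,3.5,3.5,3.5,3.5,3.5,3.5,3.5,3.5,3.5,3.5,3.5,3.5,3.5],
  "delta_pos": [
    [-1.4,0.2,0],
    [-2.6,0.4,0],
    [-2.7,0.5,0],
    [-2.7,0.5,0],
    [-2.7,0.5,0],
    [-2.7,0.5,0],
    [-2.8,0.5,0],
    [-2.8,0.5,0],
    [-2.8,0.5,0],
    [-2.8,0.5,0],
    [-2.9,0.5,0],
    [-2.9,0.5,0],
    [-2.9,0.5,0],
    [-2.9,0.4,0],
    [-1.5,0.3,0],
    [0,0,0],
    [0,0,0]
  ],
  "angular": [
    [0,0,0.025],
    [0,0,0.05],
    [0,0,0.05],
    [0,0,0.05],
    [0,0,0.05],
    [0,0,0.05],
    [0,0,0.05],
    [0,0,0.05],
    [0,0,0.05],
    [0,0,0.05],
    [0,0,0.05],
    [0,0,0.05],
    [0,0,0.05],
    [0,0,0.05],
    [0,0,0.025],
    [0,0,0],
    [0,0,0]
  ]
}}

```text
clock: 13.2
position: [0.489, -0.3326, 0.4039]
ee_rot: [-2.778, -1.464, 0.001]
force: [0.6, -0.2, -2.4]
width: 0.45
gripper_force: 35.0
```

Emit:
{"method": "carry_out", "body": {
  "claw": [3.5,3.5,3.5,3.5,3.5,3.5,3.5,3.5,3.5,3.5,3.5,3.5,3.5,3.5,3.5],
  "delta_pos": [
    [0,0,0],
    [0,0,0],
    [0,0,0],
    [0,0,0],
    [0,0,0],
    [0,0,0],
    [0,0,0],
    [0,0,0],
    [0,0,0],
    [0,0,0],
    [0,0,0],
    [0,0,0],
    [0,0,0],
    [0,0,0],
    [0,0,0]
  ],
  "angular": [
    [0,-0.05,0],
    [0,-0.1,0],
    [0,-0.1,0],
    [0,-0.1,0],
    [0,-0.1,0],
    [0,-0.1,0],
    [0,-0.1,0],
    [0,-0.1,0],
    [0,-0.1,0],
    [0,-0.1,0],
    [0,-0.1,0],
    [0,-0.1,0],
    [0,-0.1,0],
    [0,0,0],
    [0,0,0]
  ]
}}

```text
clock: 14.7
position: [0.4899, -0.3319, 0.404]
ee_rot: [1.931, 1.021, -1.391]
force: [-0.5, -0.0, -1.6]
width: 0.448
gripper_force: 35.0
```

```bash
python3 - <<'E'
from h import *
o=arm.observe();M=R.from_rotvec(o["ee_rot"]).as_matrix();print(o["joints"],o["position"],M[:,2],o["force"],"cap",o["position"]-.057*M[:,2],"want tool delta",M.T@(np.array([.504,-.293,.33])-o["position"]+.057*M[:,2]))
s=arm.get_image("scene");save(s,"s1.png")
E
```

```text
[-0.58600996  0.81053663  1.04897947  1.5410421   0.53048636  1.47435094
 -0.33347821] [ 0.48994752 -0.33191671  0.40399734] [-0.53497333 -0.78313438 -0.31702377] [-0.53439626 -0.00728937 -1.61401699] cap [ 0.520441   -0.28727805  0.4220677 ] want tool delta [ 0.08289246 -0.01025373  0.0424642 ]
```

View pics/s1.png

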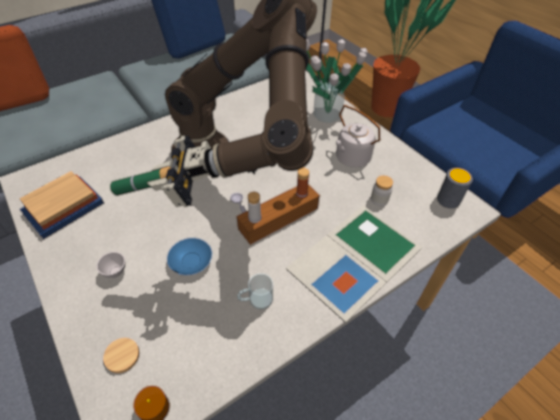

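```bash
python3 - <<'E'
from h import *
o=arm.observe();M=R.from_rotvec(o["ee_rot"]).as_matrix();print(M.T@np.array([-.0164,-.0057,0])*100)
E
```

```text
[-0.44491542 -1.0310627   1.32418276]
```

Emit:
{"method": "carry_out", "body": {
  "claw": [3.5,3.5,3.5,3.5,3.5,3.5,3.5,3.5,3.5],
  "delta_pos": [
    [-0.1,-0.25,0.3],
    [-0.15,-0.25,0.35],
    [-0.1,-0.25,0.35],
    [-0.1,-0.25,0.3],
    [0,0,0],
    [0,0,0],
    [0,0,0],
    [0,0,0],
    [0,0,0]
  ],
  "angular": [
    [0,0,0],
    [0,0,0],
    [0,0,0],
    [0,0,0],
    [0,0,0],
    [0,0,0],
    [0,0,0],
    [0,0,0],
    [0,0,0]
  ]
}}

```text
clock: 15.65
position: [0.4732, -0.3387, 0.4048]
ee_rot: [1.931, 1.017, -1.393]
force: [0.7, 1.3, -2.6]
width: 0.452
gripper_force: 35.0
```

```bash
python3 - <<'E'
from h import *
s=arm.get_image("scene");t=arm.get_image("top")
o=arm.observe();M=R.from_rotvec(o["ee_rot"]).as_matrix();cap=o["position"]-.057*M[:,2]
print(o["clock"],o["dq"].round(3),o["position"],o["force"],"cap",cap,"tilt",np.degrees(np.arccos(-M[2,2])),proj(s,cap))
for n in("green_cap_top","dish","white_flask","orange_flask"):
  for p in(s,t):
    r=arm.place_of(n,p)
    if r:print(n,round(r[0]["conf"],2),np.array(r[0]["centre"])*[560,420],atz(p,r[0]["centre"],dict(dish=0,green_cap_top=.42).get(n,.015)))
c=s["frame"][130:290,100:310,::-1];cv2.imwrite("pics/f.png",cv2.resize(c,None,fx=3.5,fy=3.5,interpolation=cv2.INTER_CUBIC))
E
```

```text
15.75 [ 0.    -0.001  0.    -0.001  0.    -0.001  0.   ] [ 0.47309733 -0.33869668  0.40485308] [-0.34582608  0.39319598 -1.46577357] cap [ 0.50368702 -0.29408182  0.4228193 ] tilt 71.6273025098507 [165.41599877 170.16433652]
green_cap_top 0.44 [168.    168.798] [ 0.49967291 -0.28568437  0.42      ]
green_cap_top 0.76 [417.312 194.418] [ 0.50246439 -0.29694202  0.42      ]
dish 0.88 [193.312 263.298] [ 0.51350114 -0.29084411  0.        ]
dish 0.73 [379.008 222.516] [ 0.49379327 -0.29545661  0.        ]
white_flask 0.78 [253.68 228.69] [ 0.51296719 -0.05123973  0.015     ]
white_flask 0.69 [303.8   213.486] [ 0.51447585 -0.04759701  0.015     ]
orange_flask 0.81 [299.488 205.002] [0.51412121 0.14912052 0.015     ]
```

View pics/f.png

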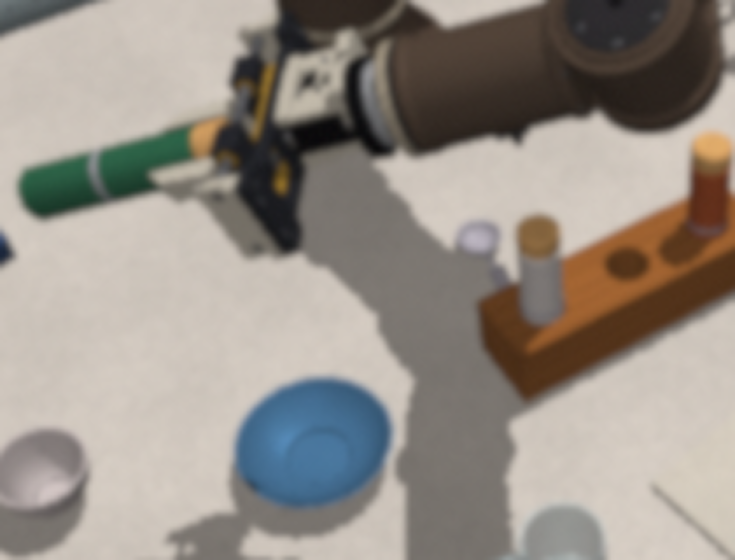

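The picture shows the green flask tilted about 72°. Its cap is at about (160,168), fully home and clear of the gripper's body. White and orange still stand in the rack, and the dish is where it was.

```bash
python3 -c "
from cell import arm
print(arm.sign_off())"
```

```text
the job is handed in; nothing more can be done
None
```

I pressed the green flask's cap home (firm stop at about 24 N) and drew the flask from the rack. I handed the job in at about 16 s with the flask held still, tipped about 72°, its cap over the blue dish about 0.42 m up; the pictures show the dish and other flasks unmoved.

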